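Shim a sample carrier snug in a sprung clamp

TASK

The sample carrier in the sprung clamp is loose: fill the gap between it and the jaw with the steel spacer bars, standing on edge side by side. Push them in one at a time through the clamp's open end, each fully home against the end stop, until the gap is snug and the bars hold the jaw pushed back against its springs. Leave any bar that is not needed well clear of the clamp, and leave the carriers where they are.

Things in the scene. Friction and masses are not known exactly. Their poses are not given: they have to be found in the camera images.
- clamp: Fixed low aluminium frame, 28 mm high. Origin on the table top (the bay's floor) at the open end (mouth) of the bay, in line with the jaw's face at rest. +y points into the bay, +x from the jaw across to the fence. The end stop's face is at y = 90 mm and spans the bay; the jaw's rear housing is at x = -62 to -36, y = 0 to 112 mm. No part of it lies at y < 0.
- bay (a point): Point of the clamp's frame on the table top at x = +25, y = +45 mm: about the middle of the bay.
- jaw (a joint): How far the dark steel jaw, 24 mm high, is pushed back towards -x of the clamp, in m: 0 at rest (springs hold it there with about 8 N), 0.010 at its hard stop, about 0.4 N more per mm. Its straight face is at x = 0 from y = 36 to 84 mm of the clamp; from y = 36 out to 2 mm a lead-in slopes away to x = -20 mm.
- fence: Fixed aluminium side wall of the bay opposite the jaw, 28 mm high, 14 mm thick, 89 mm long, parallel to the clamp's y axis. Origin on the table top, on its bay face, level with the mouth; 49 to 53 mm from the jaw's face at rest (differs each time). Its x and y axes are the clamp's.
- carrier_narrow: Aluminium sample carrier with a round window on top, 20 mm wide (x) x 78 mm long (y) x 32 mm high, loose, 0.45 kg. Origin on its underside in the middle of its +x side face: it spans x = -20 to 0, y = -39 to +39 mm. Either this one or the wide one stands in the bay against the fence and, within 2 mm, the end stop; the other is parked behind the fence.
- carrier_wide: The same but 32 mm wide: it spans x = -32 to 0 mm from its origin. How many bars it takes differs: two or three.
- bar_1: Steel spacer bar, one of four alike: 110 long (y) x 12 thick (x) x 22 mm high, ends rounded (r 6 mm), 0.13 kg, loose, standing on edge right of the clamp. Origin mid-underside. Home: end against the end stop, origin at clamp y = 35 mm, 20 mm sticking out of the mouth. A loose bar slides under 2 N; the one that makes it snug pushes the jaw back 3 to 7 mm and resists with 8 to 20 N.
- bar_2: Steel spacer bar, one of four alike: 110 long (y) x 12 thick (x) x 22 mm high, ends rounded (r 6 mm), 0.13 kg, loose, standing on edge right of the clamp. Origin mid-underside. Home: end against the end stop, origin at clamp y = 35 mm, 20 mm sticking out of the mouth. A loose bar slides under 2 N; the one that makes it snug pushes the jaw back 3 to 7 mm and resists with 8 to 20 N.
- bar_3: Steel spacer bar, one of four alike: 110 long (y) x 12 thick (x) x 22 mm high, ends rounded (r 6 mm), 0.13 kg, loose, standing on edge right of the clamp. Origin mid-underside. Home: end against the end stop, origin at clamp y = 35 mm, 20 mm sticking out of the mouth. A loose bar slides under 2 N; the one that makes it snug pushes the jaw back 3 to 7 mm and resists with 8 to 20 N.
- bar_4: Steel spacer bar, one of four alike: 110 long (y) x 12 thick (x) x 22 mm high, ends rounded (r 6 mm), 0.13 kg, loose, standing on edge right of the clamp. Origin mid-underside. Home: end against the end stop, origin at clamp y = 35 mm, 20 mm sticking out of the mouth. A loose bar slides under 2 N; the one that makes it snug pushes the jaw back 3 to 7 mm and resists with 8 to 20 N.
Things that resemble listed ones, but are neither listed nor needed, are in the scene too. What is shaped like the bar_1 but pink is not meant.

How it is judged:
By the outcome, as a careful person would: the job done as asked, in the order asked, and still so for the second after the job is handed in, with the robot touching nothing.
It also fails if it takes over 72 s, if anything falls off the work surface, if the arm or the gripper's body presses on something with over 40 N, if the wrist force passes 120 N, or if a joint passes its speed limit or range.

ROBOT

A 6-joint arm with a two-finger parallel gripper is mounted at the origin on a cart in front of the work surface, level with it; the furniture and walls round the work are solid. World frame = base frame: x ahead of the robot, y to its left, z up, the work surface at z = 0. Lengths are in m, angles in rad, forces in N, time in s.
With the tool pointing down it reaches from about 0.35 to 0.975 m from the base axis. Payload 4.9 kg.
Tool frame: the origin (TCP) lies on the centre line of the jaws, within the pads' length; the fingertips stand ctrl.tcp_to_tips ahead of it and the grasp point (between the pads) lies 3 mm ahead of it (ctrl.tcp_to_tips is the distance from the TCP to the fingertips, in m); z points along the fingers, y is the direction in which the jaws open and shut (so a half turn about z gives the same grasp; the last joint's range is limited). The gripper opens to 85 mm and grips with 20 to 120 N. Pads are 22 mm wide; open, the fingers measure 114 mm over their backs; the gripper's body (76 mm by 85 mm) begins 54 mm behind the grasp point. The pads swing forward as they close: fully open they stand 13 mm farther back than shut.
Start: joints at [-1.355, 0.053, 1.613, -0, 1.476, -0.119], TCP at [0.205, -0.59, 0.253] pointing down, gripper open.
Joint ranges: [-3.01, 3.01], [-1.01, 2.22], [0.06, 2.58], [-1.02, 4.17], [0.09, 2.62], [-3.14, 3.14]. Speed limits (rad/s): [2.57, 2.57, 3.14, 3.14, 3.14, 3.14].

INTERFACE

Orientations are given as a rotation vector (axis times angle).
In Python, from station import ctrl, vision gives the robot as it stands.
- The arm moves only by the tool jog_arm, never from a script. Its argument "deltas" is a list of rows, each a list of 7 numbers: the turn, a rotation vector about the tool's x, y, z in rad, then the shift along the tool's x, y, z in cm, then the opening, from 0 (shut) to 1 (fully open). A call has 1 to 12 rows; each row shifts and turns the commanded pose from where the row before left it, along the tool's axes as they then stand; what a row does not reach is not made up. A row lasts 1/12 s, in which the tool goes at most 41.7 mm and 7.16 degrees, less where a joint would pass 70% of its speed; a pose out of reach is approached as far as the arm can. A call with a gripper value outside its range is refused whole. The fingers move at their own pace and stop on an object; "grip_force" is the grip in N (left out, the last holds). Time passes only in rows, so rows that do not move let the fingers close. It gives the time, the measured TCP pose, the force and the opening at its end, in the units of the state.
- ctrl.get_obs(): the state, without advancing time (a new reading comes with each control period).
- vision.get_image(name): name is "scene" or "top"; returns (picture, depth): 384x512x3 uint8, red, green, blue; 384x512 float32, m along the optical axis (not along the pixel's ray), 0 where there is no reading.
- vision.calibration(name): a dict with "fx", "fy", "cx", "cy" (pixels), "rvec" (rotation vector, rad) and "tvec" (3), from world to camera coordinates, as OpenCV has them. Camera axes: x right, y down, z forward; pixel columns grow to the right and rows downward; lengths in m; the calibration is good to about 2 mm. A picture is of the moment at which its call begins. calibration takes no time and is no camera call.
- ctrl.finish_job(): hands the job in, once; it reports no verdict.
The state is a dict: "t": time; "q": joint angles; "dq": joint speeds; "effort": joint torques, N m; "tool_pos": TCP position; "tool_rot": TCP orientation; "contact_force": force on the tool from outside, world axes, zero at the start; "wrist_torque": the same for the moment, N m; "opening": finger opening in m.
Only numpy, scipy, OpenCV 4.12 (cv2) and the standard library are available. Lean on these libraries where they do the work, as an engineer would, in place of code of your own. Each camera call takes 0.05 s, during which the arm holds its last target. There are 200 camera calls.

## Working session

There is one attempt and no reset: what is moved stays moved. The work goes in short steps, Python scripts to look and compute and a tool call to move; the robot and the scene stay as the last step left them, time stands still between calls to the robot, and variables do not carry over. Pictures are saved under pics/ and viewed, about 8 in all and at most 12, crops included, and the job is handed in when it is done.

Besides the shell and the picture viewer there is one more tool, called after "Request:" by a JSON object that holds its "method" and its "body". jog_arm: Moves the arm, as the interface text tells. Its arguments: {"type":"object","properties":{"deltas":{"type":"array"},"grip_force":{"type":"number"}},"required":["deltas"]}

```bash
mkdir -p pics
cat > h.py <<'E'
import numpy as np, cv2
from station import ctrl, vision
def cam(n):
    c=vision.calibration(n); R,_=cv2.Rodrigues(np.array(c["rvec"],float)); return c,R,np.array(c["tvec"],float).ravel()
def world(n,d):
    c,R,t=cam(n); v,u=np.mgrid[:384,:512]
    p=np.stack([(u-c["cx"])/c["fx"]*d,(v-c["cy"])/c["fy"]*d,d],-1)
    return (p-t)@R
def px2z(n,u,v,z):
    c,R,t=cam(n); r=np.array([(u-c["cx"])/c["fx"],(v-c["cy"])/c["fy"],1])@R; o=-t@R
    return o+r*(z-o[2])/r[2]
def w2p(n,p):
    c,R,t=cam(n); q=np.array(p)@R.T+t; return q[...,0]/q[...,2]*c["fx"]+c["cx"],q[...,1]/q[...,2]*c["fy"]+c["cy"]
def snap(n,tag):
    im,d=vision.get_image(n); np.savez(f"{tag}.npz",im=im,d=d); return im,d
def save(im,f): cv2.imwrite(f,im[...,::-1])
E
python3 - <<'E'
from h import *
for n in("top","scene"):
    im,d=snap(n,n+"0"); save(im,f"pics/{n}0.png"); c,R,t=cam(n); print(n,c["fx"],-t@R)
o=ctrl.get_obs(); print(o, ctrl.tcp_to_tips)
E
```

```text
top 372.3448111530292 [ 0.31893503 -0.23530542  1.04974726]
scene 497.93581502702284 [-0.07835611  0.62621401  0.83229275]
{'t': 0.1, 'q': array([-1.35499929e+00,  5.33265569e-02,  1.61416127e+00,  2.06318353e-06,
        1.47600107e+00, -1.18987519e-01]), 'dq': array([-0.00074811, -0.00175804, -0.00296102, -0.00046882,  0.00272333,
       -0.00048072]), 'effort': array([ 2.89571399e-04, -3.94904923e+01, -3.71362996e+01, -3.42465205e-05,
        3.91855458e-03,  1.12538109e-05]), 'tool_pos': array([ 0.20524872, -0.58978187,  0.25216104]), 'tool_rot': array([-3.09581375e+00, -5.23110036e-01,  1.40815064e-04]), 'contact_force': array([ 0.05359757,  0.46806168, -0.46105246]), 'wrist_torque': array([-0.02267181,  0.01358965,  0.00536437]), 'opening': 0.08525928859189427} 0.022
```

View pics/top0.png

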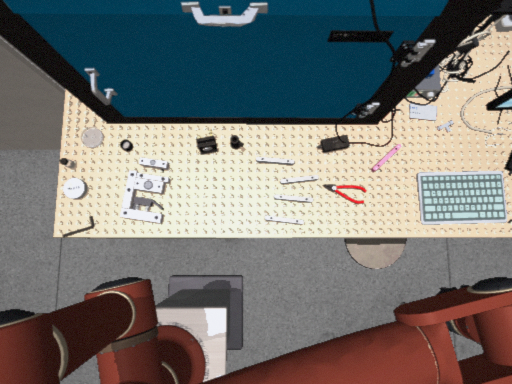

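View pics/scene0.png

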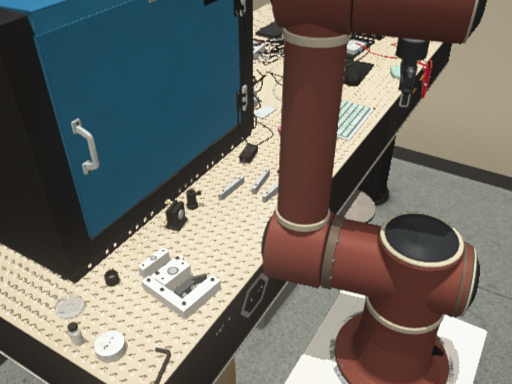

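Top view: clamp at about (145,197), four steel bars at (275,160), (299,180), (293,198) and (285,219), and the pink decoy at (386,157). Next I'll enlarge both areas.

Run:
```python
from h import *
z=np.load("top0.npz"); im,d=z["im"],z["d"]
a=cv2.resize(im[150:230,112:192],None,fx=7,fy=7,interpolation=cv2.INTER_CUBIC)
save(a,"pics/c1.png")
W=world("top",d)
for u,v in((145,217),(127,185),(150,184),(60,210),(275,160),(299,180),(150,163),(300,240)): print(u,v,W[v,u].round(4))
# bars: pixels with height 15-30mm in region
m=((W[...,2]>0.012)&(W[...,2]<0.032)).astype(np.uint8); m[:, :250]=0; m[:,400:]=0;m[:150]=0;m[232:]=0
n,l,s,c=cv2.connectedComponentsWithStats(m)
for i in range(1,n):
    if s[i,4]<60: continue
    r=cv2.minAreaRect(W[l==i][:,:2].astype(np.float32)); q=W[l==i]; mu=q.mean(0); w,V=np.linalg.eigh(np.cov(q[:,:2].T)); v=V[:,1]*np.sign(-V[1,1])
    print(s[i],mu.round(4),"size",np.round(r[1],3),"ang of long axis",np.degrees(np.arctan2(v[1],v[0])).round(1),im[l==i].mean(0).round())
```

```text
145 217 [0.394  0.0628 0.0248]
127 185 [0.4817 0.1145 0.0306]
150 184 [0.4843 0.0511 0.032 ]
60 210 [ 0.4158  0.3092 -0.0022]
275 160 [ 0.5546 -0.2948  0.0236]
299 180 [ 0.4973 -0.3616  0.0239]
150 163 [0.5427 0.0526 0.0357]
300 240 [ 0.3417 -0.4748 -0.9004]
[371 150  26  21 131] [ 0.5558 -0.6026  0.0221] size [0.012 0.09 ] ang of long axis -48.4 [228. 164. 198.]
[256 157  38   7 184] [ 0.5547 -0.2931  0.0218] size [0.106 0.014] ang of long axis -94.8 [206. 205. 205.]
[280 175  39   9 183] [ 0.5007 -0.3613  0.0217] size [0.013 0.108] ang of long axis -83.0 [213. 211. 211.]
[274 194  39   8 178] [ 0.4471 -0.3438  0.0222] size [0.107 0.012] ang of long axis -95.5 [218. 217. 217.]
[264 216  40   8 177] [ 0.3872 -0.317   0.0221] size [0.109 0.012] ang of long axis -96.7 [225. 224. 225.]
```

View pics/c1.png

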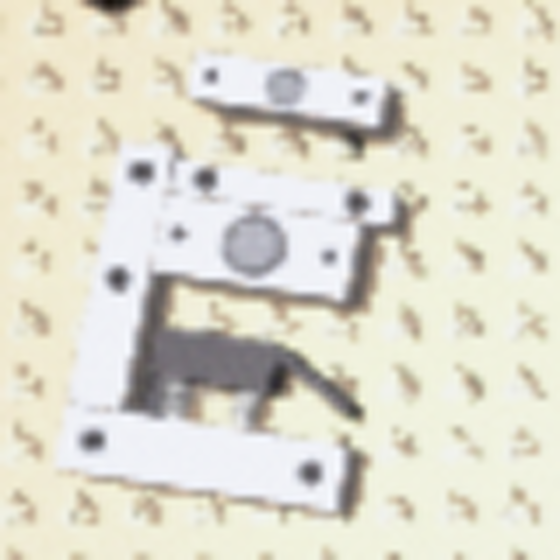

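The wide carrier is in the bay (crop: carrier (150–355, 205–305), jaw face (160,335)–(285,345), housing at the bottom). The gap is therefore 17–21 mm, which takes two bars. Next I'll fit the clamp pose.

```bash
cat >> h.py <<'E'
def cl2w(p,c,z=None):
    x,y,th=c; cy=np.array([np.cos(th),np.sin(th)]); cx=np.array([np.sin(th),-np.cos(th)])
    return np.array([x,y])+p[0]*cx+p[1]*cy
E
python3 - <<'E'
from h import *
from scipy.optimize import least_squares
P=[((-62,112),28,58,465),((-62,0),28,338,516),((-36,0),28,352,448),((-36,90),28,128,410),(('F',0),28,393,228),((None,36),24,285,345),((0,None),24,160,333),((0,None),24,220,338),(('C',None),32,150,274),(('C',None),32,345,304),(('G',0),28,400,190),(('G',112),28,124,148)]
def pred(v):
    c=v[:3]; r=[]
    for (a,b),z,u,w in P:
        p=px2z("top",112+(u+.5)/7-.5,150+(w+.5)/7-.5,z/1e3)[:2]-c[:2]
        th=c[2]; X=p@[np.sin(th),-np.cos(th)]; Y=p@[np.cos(th),np.sin(th)]
        F=v[3]; a={'F':F,'G':F+.014,'C':F-.032}.get(a,a/1e3 if isinstance(a,(int,float)) else None)
        r+= [0 if a is None else X-a, 0 if b is None else Y-b/1e3]
    return np.array(r)
s=least_squares(pred,[.43,.02,1.43,.051],loss='soft_l1',f_scale=.002)
print(s.x,np.degrees(s.x[2])); print((pred(s.x)*1e3).reshape(-1,2).round(1))
np.save("clamp.npy",s.x); c=s.x
# overlay both
for n,b,k in(("top",(112,150,80,80),7),("scene",(130,240,100,80),7)):
    im=np.load(n+"0.npz")["im"]; a=cv2.resize(im[b[1]:b[1]+b[3],b[0]:b[0]+b[2]],None,fx=k,fy=k,interpolation=cv2.INTER_CUBIC)
    F=c[3]*1e3
    for pts,z in(([(-62,0),(-36,0),(-36,90),(F,90),(F,0),(F+14,0),(F+14,89)],28),([(-62,0),(-62,112),(F,112)],28),([(0,84),(0,36),(-20,2)],24),([(F-32,12),(F-32,90)],32)):
        q=[(lambda w:w2p(n,[w[0],w[1],z/1e3]))(cl2w(np.array(p)/1e3,c[:3])) for p in pts]
        q=np.array([[(u-b[0]+.5)*k,(v-b[1]+.5)*k] for u,v in q]).astype(int)
        cv2.polylines(a,[q],False,(255,0,0),1)
    save(a,f"pics/ov_{n}.png")
a=cv2.imread("pics/ov_top.png");b=cv2.imread("pics/ov_scene.png")
o=np.zeros((560,560+700,3),np.uint8);o[:,:560]=a;o[:,560:]=b
cv2.imwrite("pics/ov.png",cv2.resize(o,(800,356),interpolation=cv2.INTER_AREA))
E
```

```text
[0.4384175  0.01083807 1.41746007 0.05240811] 81.21447972128587
[[ 2.3 -0.4]
 [-0.6  0.4]
 [ 0.2  0.1]
 [ 1.5 -0.8]
 [-0.1  0.8]
 [ 0.  -1.1]
 [-2.5  0. ]
 [-0.8  0. ]
 [-1.2  0. ]
 [-1.2  0. ]
 [ 1.4  0.9]
 [ 1.2  0. ]]
```

View pics/ov.png

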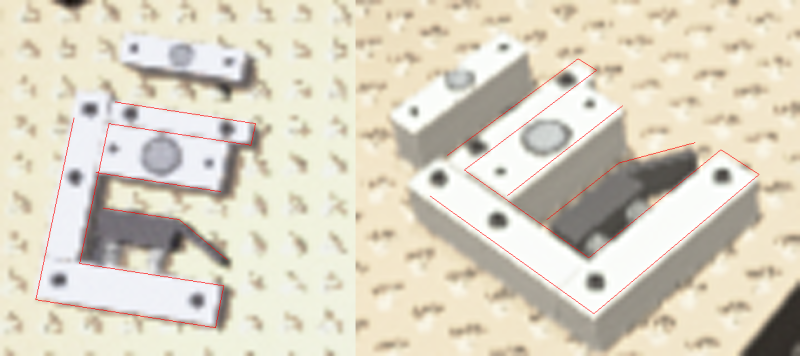

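```bash
cat >> h.py <<'E'
from scipy.spatial.transform import Rotation as Ro
def plan(axdeg,pts):
    """yaw so that tool x lies along bar axis; print turn about tool z, then tool-axis shifts (cm)"""
    o=ctrl.get_obs(); R=Ro.from_rotvec(o["tool_rot"]).as_matrix(); p=np.array(o["tool_pos"])
    a=np.radians(axdeg); ax=np.array([np.cos(a),np.sin(a),0])
    s=np.sign(R[:,0]@ax); ax*=s; T=np.stack([ax,np.cross([0,0,-1],ax),[0,0,-1]],1)
    rv=Ro.from_matrix(R.T@T).as_rotvec()
    print("t",round(o["t"],2),"pos",p.round(4),"open",round(o["opening"],4),"F",o["contact_force"].round(1),"toolx sign",s,"turn",rv.round(4))
    for q in pts: print("  shift",(T.T@(np.array(q)-p)*100).round(2)); p=np.array(q)
E
python3 - <<'E'
from h import *
c=np.array([.3872,-.317]);a=np.radians(83.3);g=c-.045*np.array([np.cos(a),np.sin(a)]);print(g)
plan(83.3,[[*g,.10],[*g,.026]])
E
```

```text
[ 0.38194982 -0.36169268]
t 0.1 pos [ 0.2052 -0.5898  0.2522] open 0.0853 F [ 0.1  0.5 -0.5] toolx sign 1.0 turn [-0.0016 -0.0013 -1.1191]
  shift [24.71 14.89 15.22]
  shift [0.  0.  7.4]
```

Request:
{"method": "jog_arm", "body": {"deltas": [[0,0,-0.112,0,0,1.0,0.6],[0,0,-0.112,0,0,1.0,0.6],[0,0,-0.112,0,0,1.0,0.6],[0,0,-0.112,0,0,1.0,0.6],[0,0,-0.112,0,0,1.0,0.6],[0,0,-0.112,0,0,1.0,0.6],[0,0,-0.112,0,0,1.0,0.6],[0,0,-0.112,0,0,1.0,0.6],[0,0,-0.112,0,0,1.0,0.6],[0,0,-0.112,0,0,1.0,0.6]]}}

```text
t: 0.93
tool_pos: [0.2053, -0.5898, 0.1521]
tool_rot: [-2.34, -2.095, -0.001]
contact_force: [-0.1, -0.4, -0.4]
opening: 0.0512
```

Request:
{"method": "jog_arm", "body": {"deltas": [[0,0,0,2.47,1.49,0.52,0.5],[0,0,0,2.47,1.49,0.52,0.5],[0,0,0,2.47,1.49,0.52,0.5],[0,0,0,2.47,1.49,0.52,0.5],[0,0,0,2.47,1.49,0.52,0.5],[0,0,0,2.47,1.49,0.52,0.5],[0,0,0,2.47,1.49,0.52,0.5],[0,0,0,2.47,1.49,0.52,0.5],[0,0,0,2.47,1.49,0.52,0.5],[0,0,0,2.47,1.49,0.52,0.5],[0,0,0,0,0,0,0.5],[0,0,0,0,0,0,0.5]]}}

```text
t: 1.93
tool_pos: [0.3821, -0.3608, 0.1004]
tool_rot: [-2.342, -2.091, 0.0]
contact_force: [-0.6, -0.4, -0.4]
opening: 0.0427
```

Run:
```python
from h import *
g=[.3819,-.3617]; plan(83.3,[[*g,.10],[*g,.026]])
```

```text
t 1.93 pos [ 0.3821 -0.3608  0.1004] open 0.0427 F [-0.6 -0.4 -0.4] toolx sign 1.0 turn [-0.0014 -0.001   0.0037]
  shift [-0.09 -0.01  0.04]
  shift [0.  0.  7.4]
```

Request:
{"method": "jog_arm", "body": {"deltas": [[0,0,0,-0.1,0,1.5,0.5],[0,0,0,0,0,1.5,0.5],[0,0,0,0,0,1.5,0.5],[0,0,0,0,0,1.5,0.5],[0,0,0,0,0,0.9,0.5],[0,0,0,0,0,0.5,0.5],[0,0,0,0,0,0,0],[0,0,0,0,0,0,0],[0,0,0,0,0,0,0],[0,0,0,0,0,0,0],[0,0,0,0,0,0,0],[0,0,0,0,0,0,0]], "grip_force": 80}}

```text
t: 2.93
tool_pos: [0.3823, -0.364, 0.0284]
tool_rot: [2.345, 2.088, -0.001]
contact_force: [-0.9, -1.2, 3.3]
opening: 0.0096
```

Request:
{"method": "jog_arm", "body": {"deltas": [[0,0,0,0,0,0,0],[0,0,0,0,0,-1.0,0],[0,0,0,0,0,-2,0],[0,0,0,0,0,-2,0],[0,0,0,0,0,0,0],[0,0,0,0,0,0,0]]}}

```text
t: 3.43
tool_pos: [0.3824, -0.3637, 0.0784]
tool_rot: [2.344, 2.087, 0.0]
contact_force: [-0.5, -0.1, -1.5]
opening: 0.0099
```

```bash
cat >> h.py <<'E'
def barfind(tag,lo,hi,box):
    im,d=snap("top",tag); W=world("top",d); m=((W[...,2]>lo)&(W[...,2]<hi)).astype(np.uint8)
    k=np.zeros_like(m); k[box[1]:box[3],box[0]:box[2]]=1; n,l,s,_=cv2.connectedComponentsWithStats(m*k)
    for i in range(1,n):
        if s[i,4]<60: continue
        q=W[l==i]; w,V=np.linalg.eigh(np.cov(q[:,:2].T)); r=cv2.minAreaRect(q[:,:2].astype(np.float32)); print(s[i],q.mean(0).round(4),np.round(r[1],3),np.degrees(np.arctan2(V[1,1],V[0,1])).round(1)%180)
    return im
E
python3 - <<'E'
from h import *
im=barfind("t1",.03,.1,(250,150,350,235)); save(cv2.resize(im[150:240,220:340],None,fx=6,fy=6),"pics/g1.png")
x0=np.load("clamp.npy")[:3]
th=81.2; plan(th,[])
E
```

```text
[278 216  16   6  75] [ 0.3863 -0.3199  0.0707] [0.04  0.012] 86.0
t 3.48 pos [ 0.3817 -0.3629  0.077 ] open 0.0099 F [-0.5 -0.6 -1.1] toolx sign 1.0 turn [-0.     -0.0002  0.0377]
```

View pics/g1.png

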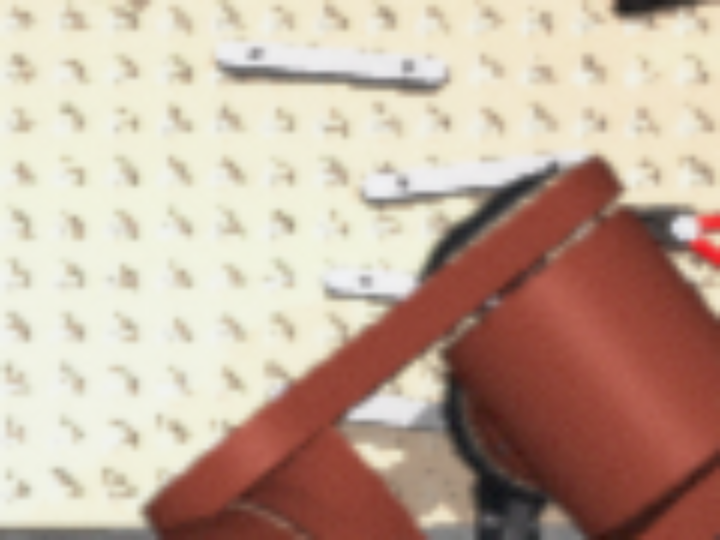

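The bar is held about 49 mm up. The left end of it shows at crop (290,395), between the arm and the table. I'll check its level, its angle and where its tip is.

Run:
```python
from h import *
z=np.load("t1.npz"); W=world("top",z["d"]); m=(W[...,2]>.06)&(W[...,2]<.085); k=np.zeros_like(m); k[214:224,270:296]=1; q=W[m&k]
A=np.c_[q[:,:2]-q[:,:2].mean(0),np.ones(len(q))]; print(len(q),"slope",np.linalg.lstsq(A,q[:,2],rcond=None)[0])
for v in range(215,224): print(v,[ (u,*W[v,u].round(3)) for u in range(276,284) if m[v,u]][:2])
print("y range",q[:,1].min(),q[:,1].max(), "x by y", [(y,q[abs(q[:,1]-y)<.004][:,0].mean().round(4),q[abs(q[:,1]-y)<.004][:,2].mean().round(4)) for y in (-.33,-.32,-.31,-.30)])
c=np.load("clamp.npy")[:3]; c[2]=np.radians(81.2)
T=lambda x,y,z:[*cl2w((x/1e3,y/1e3),c),z]
plan(81.2,[T(10,-135,.077),T(10,-135,.031),T(10,-10,.031)])
```

```text
71 slope [0.17120641 0.01070059 0.0716759 ]
215 []
216 [(281, np.float64(0.393), np.float64(-0.306), np.float64(0.075)), (282, np.float64(0.393), np.float64(-0.309), np.float64(0.07))]
217 [(280, np.float64(0.39), np.float64(-0.304), np.float64(0.074)), (281, np.float64(0.39), np.float64(-0.306), np.float64(0.076))]
218 [(279, np.float64(0.388), np.float64(-0.301), np.float64(0.073)), (280, np.float64(0.388), np.float64(-0.304), np.float64(0.071))]
219 [(278, np.float64(0.385), np.float64(-0.298), np.float64(0.074)), (279, np.float64(0.385), np.float64(-0.301), np.float64(0.074))]
220 [(280, np.float64(0.383), np.float64(-0.305), np.float64(0.061)), (281, np.float64(0.383), np.float64(-0.307), np.float64(0.062))]
221 []
222 []
223 []
y range -0.3380357827722021 -0.29842723538424454 x by y [(-0.33, np.float64(0.385), np.float64(0.071)), (-0.32, np.float64(0.3876), np.float64(0.0723)), (-0.31, np.float64(0.3876), np.float64(0.0721)), (-0.3, np.float64(0.3867), np.float64(0.0732))]
t 3.48 pos [ 0.3817 -0.3629  0.077 ] open 0.0099 F [-0.5 -0.6 -1.1] toolx sign 1.0 turn [-0.     -0.0002  0.0377]
  shift [24.3   0.89 -0.  ]
  shift [0.  0.  4.6]
  shift [12.5  0.   0. ]
```

Request:
{"method": "jog_arm", "body": {"deltas": [[0,0,0.0377,0,0,0,0],[0,0,0,2.43,0.09,0,0],[0,0,0,2.43,0.09,0,0],[0,0,0,2.43,0.09,0,0],[0,0,0,2.43,0.09,0,0],[0,0,0,2.43,0.09,0,0],[0,0,0,2.43,0.09,0,0],[0,0,0,2.43,0.09,0,0],[0,0,0,2.43,0.09,0,0],[0,0,0,2.43,0.09,0,0],[0,0,0,2.43,0.09,0,0],[0,0,0,0,0,0,0]]}}

```text
t: 4.48
tool_pos: [0.4266, -0.1206, 0.075]
tool_rot: [-2.378, -2.045, 0.001]
contact_force: [-0.6, 0.1, -1.7]
opening: 0.0097
```

Request:
{"method": "jog_arm", "body": {"deltas": [[0,0,0,0,0,1.2,0],[0,0,0,0,0,1.2,0],[0,0,0,0,0,1.0,0],[0,0,0,0,0,0.8,0],[0,0,0,0,0,0.4,0],[0,0,0,0,0,0,0],[0,0,0,0,0,0,0]]}}

```text
t: 5.07
tool_pos: [0.4278, -0.1246, 0.031]
tool_rot: [-2.385, -2.044, 0.0]
contact_force: [-0.4, 0.1, -0.1]
opening: 0.0095
```

```bash
cat >> h.py <<'E'
cc=np.load("clamp.npy")[:3].copy(); cc[2]=np.radians(81.2)
T=lambda x,y,z:[*cl2w((x/1e3,y/1e3),cc),z]
def inclamp():
    o=ctrl.get_obs(); p=np.array(o["tool_pos"][:2])-cc[:2]; th=cc[2]; f=np.array(o["contact_force"])
    ex=np.array([np.sin(th),-np.cos(th)]); ey=np.array([np.cos(th),np.sin(th)])
    print("t",round(o["t"],2),"clamp xy mm",(p@ex*1e3).round(1),(p@ey*1e3).round(1),"z",o["tool_pos"][2].round(4),"F x,y,z",(f[:2]@ex).round(1),(f[:2]@ey).round(1),f[2].round(1),"open",o["opening"].round(4))
E
python3 - <<'E'
from h import *
a=snap("scene","s1")[0]; b=snap("top","t2")[0]
o=np.zeros((500,800,3),np.uint8); o[:,:400]=cv2.resize(b[140:240,110:190],(400,500)); o[:,400:]=cv2.resize(a[200:325,140:240],(400,500)); save(o,"pics/m1.png"); inclamp()
E
```

```text
Traceback (most recent call last):
  File "h.py", line 41, in inclamp
    print("t",round(o["t"],2),"clamp xy mm",(p@ex*1e3).round(1),(p@ey*1e3).round(1),"z",o["tool_pos"][2].round(4),"F x,y,z",(f[:2]@ex).round(1),(f[:2]@ey).round(1),f[2].round(1),"open",o["opening"].round(4))
                                                                                                                                                                                         ^^^^^^^^^^^^^^^^^^
AttributeError: 'float' object has no attribute 'round'
```

View pics/m1.png

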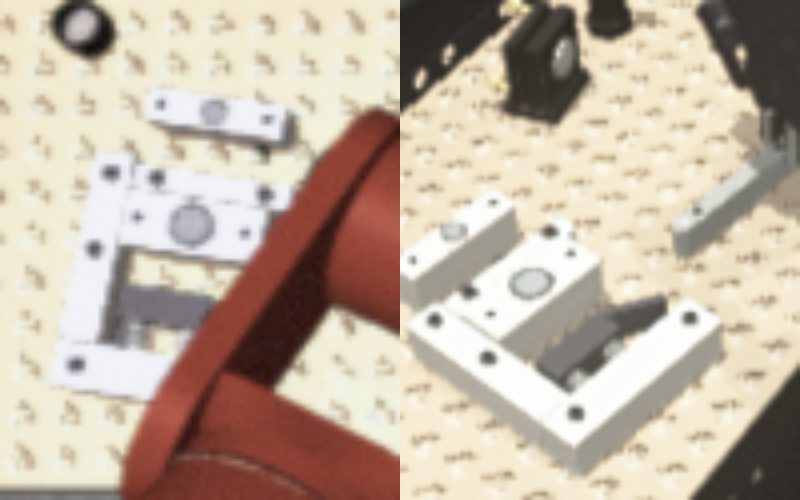

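```bash
sed -i 's/o\["opening"\].round(4)/round(o["opening"],4)/' h.py
python3 - <<'E'
from h import *
inclamp()
def cxy(n,u,v,z):
    p=px2z(n,u,v,z)[:2]-cc[:2]; th=cc[2]; return (p@[np.sin(th),-np.cos(th)]*1e3).round(1),(p@[np.cos(th),np.sin(th)]*1e3).round(1)
s=lambda u,v,z:cxy("scene",140+(u-400+.5)/4-.5,200+(v+.5)/4-.5,z)
print("tip",s(676,229,.024),s(684,238,.024),"right edge", s(780,167,.024),"left edge",s(755,165,.024),s(676,222,.024))
print("carrier corners (20,~11..)",s(600,259,.032),s(513,321,.032),"jaw tip(-20,2)",s(664,298,.024),"jaw corner (0,36)",s(606,320,.024),"housing (-36,0)",s(697,300,.028),(-62,0),s(722,323,.028))
E
```

```text
t 5.17 clamp xy mm 10.8 -135.6 z 0.0319 F x,y,z 0.6 -0.5 -0.8 open 0.0101
tip (np.float64(7.6), np.float64(-35.4)) (np.float64(-1.0), np.float64(-33.0)) right edge (np.float64(-4.1), np.float64(-112.6)) left edge (np.float64(8.7), np.float64(-104.5)) (np.float64(11.6), np.float64(-39.6))
carrier corners (20,~11..) (np.float64(18.0), np.float64(14.4)) (np.float64(20.9), np.float64(77.3)) jaw tip(-20,2) (np.float64(-24.9), np.float64(8.0)) jaw corner (0,36) (np.float64(-11.8), np.float64(40.0)) housing (-36,0) (np.float64(-42.9), np.float64(0.1)) (-62, 0) (np.float64(-65.1), np.float64(3.9))
```

Request:
{"method": "jog_arm", "body": {"deltas": [[0,0,0,1,0,0,0],[0,0,0,1,0,0,0],[0,0,0,1,0,0,0],[0,0,0,1,0,0,0],[0,0,0,1,0,0,0],[0,0,0,1,0,0,0],[0,0,0,0,0,0,0]]}}

```text
t: 5.75
tool_pos: [0.4371, -0.0632, 0.0312]
tool_rot: [-2.383, -2.047, -0.0]
contact_force: [0.0, 0.2, -1.3]
opening: 0.0099
```

Run:
```python
from h import *
inclamp()
a=snap("scene","s2")[0]; o=cv2.resize(a[215:315,140:240],(700,700),interpolation=cv2.INTER_CUBIC); save(o[:600],"pics/m2.png")
```

```text
t 5.75 clamp xy mm 10.0 -73.4 z 0.0312 F x,y,z -0.0 0.2 -1.3 open 0.0099
```

View pics/m2.png

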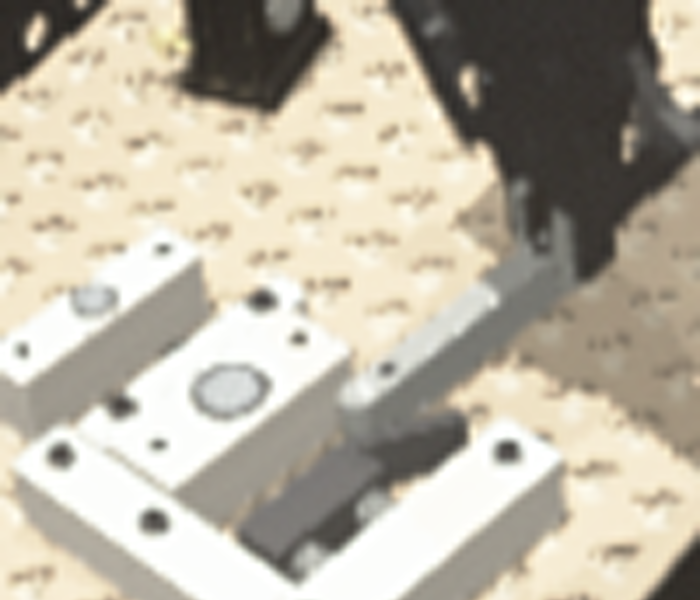

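The bar tip at (350,400) has entered between the carrier and the jaw lead-in, with no contact force. I'll keep going.

Request:
{"method": "jog_arm", "body": {"deltas": [[0,0,0,0.7,0,0,0],[0,0,0,0.7,0,0,0],[0,0,0,0.7,0,0,0],[0,0,0,0.7,0,0,0],[0,0,0,0,0,0,0]]}}

```text
t: 6.22
tool_pos: [0.4414, -0.0364, 0.0312]
tool_rot: [-2.384, -2.045, -0.0]
contact_force: [0.2, -0.4, -0.5]
opening: 0.0096
```

```bash
python3 -c "
from h import *
inclamp()"
```

```text
t 6.22 clamp xy mm 10.2 -46.2 z 0.0312 F x,y,z 0.2 -0.4 -0.5 open 0.0096
```

Request:
{"method": "jog_arm", "body": {"deltas": [[0,0,0,0.7,0,0,0],[0,0,0,0.7,0,0,0],[0,0,0,0.7,0,0,0],[0,0,0,0.6,0,0,0],[0,0,0,0,0,0.0,0],[0,0,0,0,0,0.1,0],[0,0,0,0,0,0,0]]}}

```text
t: 6.8
tool_pos: [0.4454, -0.0107, 0.0301]
tool_rot: [-2.385, -2.045, 0.001]
contact_force: [0.2, 0.4, -0.9]
opening: 0.0091
```

Request:
{"method": "jog_arm", "body": {"deltas": [[0,0,0,0.2,0,0,0],[0,0,0,0.2,0,0,0],[0,0,0,0.2,0,0,0],[0,0,0,0,0,0,0]]}}

```text
t: 7.13
tool_pos: [0.4465, -0.0046, 0.0303]
tool_rot: [-2.385, -2.044, -0.0]
contact_force: [0.8, 0.7, -2.2]
opening: 0.0096
```

```bash
python3 -c "
from h import *
inclamp()"
```

```text
t 7.13 clamp xy mm 10.4 -14.1 z 0.0303 F x,y,z 0.6 0.8 -2.2 open 0.0096
```

Request:
{"method": "jog_arm", "body": {"deltas": [[0,0,0,0.15,0,0,0],[0,0,0,0.15,0,0,0],[0,0,0,0,0,0,0]]}}

```text
t: 7.38
tool_pos: [0.4469, -0.0017, 0.0303]
tool_rot: [-2.385, -2.045, -0.0]
contact_force: [0.5, -0.1, -1.0]
opening: 0.0095
```

Request:
{"method": "jog_arm", "body": {"deltas": [[0,0,0,0.15,0,0,0],[0,0,0,0.1,0,0,0],[0,0,0,0,0,0,0]]}}

```text
t: 7.63
tool_pos: [0.4473, -0.0, 0.0304]
tool_rot: [2.384, 2.044, -0.002]
contact_force: [-1.2, -5.2, -0.6]
opening: 0.0097
```

```bash
python3 -c "
from h import *
inclamp()"
```

```text
t 7.63 clamp xy mm 10.4 -9.4 z 0.0304 F x,y,z -0.4 -5.4 -0.6 open 0.0097
```

Request:
{"method": "jog_arm", "body": {"deltas": [[0,0,0,0,0,0.15,0],[0,0,0,0,0.1,0,0],[0,0,0,0,0.1,0,0],[0,0,0,0,0.1,0,0],[0,0,0,0,0,0,0]]}}

```text
t: 8.05
tool_pos: [0.4496, -0.0004, 0.0286]
tool_rot: [-2.384, -2.045, 0.004]
contact_force: [-3.0, -4.8, 0.1]
opening: 0.0097
```

```bash
python3 -c "
from h import *
inclamp()"
```

```text
t 8.05 clamp xy mm 12.8 -9.4 z 0.0286 F x,y,z -2.2 -5.2 0.1 open 0.0097
```

Request:
{"method": "jog_arm", "body": {"deltas": [[0,0,0,0,0,0,0.25],[0,0,0,0,0,0,0.25],[0,0,0,0,0,0,0.25],[0,0,0,0,0,0,0.25],[0,0,0,0,0,-1,0.25],[0,0,0,0,0,-2,0.25],[0,0,0,0,0,-2,0.25],[0,0,0,0,0,-2,0.25],[0,0,0,0,0,0,0.25]]}}

```text
t: 8.8
tool_pos: [0.4535, -0.0002, 0.1041]
tool_rot: [2.38, 2.04, 0.01]
contact_force: [0.7, 0.3, 0.5]
opening: 0.0212
```

```bash
python3 -c "
from h import *
inclamp()
g=[.4428,-.3886]
plan(84.5,[[*g,.1],[*g,.029]])
a=snap('scene','s3')[0]; o=cv2.resize(a[215:315,140:240],(700,700),interpolation=cv2.INTER_CUBIC); save(o[:600],'pics/m3.png')
"
```

```text
t 8.8 clamp xy mm 16.6 -8.6 z 0.1041 F x,y,z 0.7 0.4 0.5 open 0.0212
t 8.8 pos [ 4.535e-01 -2.000e-04  1.041e-01] open 0.0212 F [0.7 0.3 0.5] toolx sign 1.0 turn [ 0.0092  0.0001 -0.0576]
  shift [-38.76   2.65   0.41]
  shift [0.  0.  7.1]
```

View pics/m3.png

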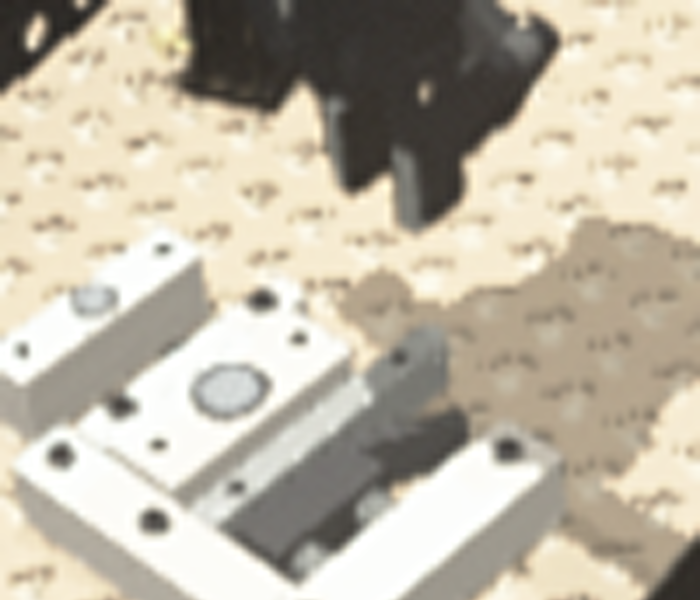

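The first bar lies home along the carrier (crop (200,510)–(440,350)). Now for the second.

Request:
{"method": "jog_arm", "body": {"deltas": [[0,0,-0.0576,0,0,0,0.5],[0,0,0,-3.87,0.26,0,0.5],[0,0,0,-3.87,0.26,0,0.5],[0,0,0,-3.87,0.26,0,0.5],[0,0,0,-3.87,0.26,0,0.5],[0,0,0,-3.87,0.26,0,0.5],[0,0,0,-3.87,0.26,0,0.5],[0,0,0,-3.87,0.26,0,0.5],[0,0,0,-3.87,0.26,0,0.5],[0,0,0,-3.87,0.26,0,0.5],[0,0,0,-3.87,0.26,0,0.5],[0,0,0,0,0,0,0.5]]}}

```text
t: 9.85
tool_pos: [0.4381, -0.3933, 0.0982]
tool_rot: [2.329, 2.105, -0.003]
contact_force: [-1.2, 0.7, 1.2]
opening: 0.0428
```

Request:
{"method": "jog_arm", "body": {"deltas": [[0,0,0,0,0,0,0.5],[0,0,0,0,0,0,0.5]]}}

```text
t: 10.02
tool_pos: [0.4384, -0.3867, 0.0974]
tool_rot: [-2.324, -2.11, -0.001]
contact_force: [0.0, 0.8, 0.0]
opening: 0.0425
```

```bash
python3 -c "
from h import *
g=[.4428,-.3886]
plan(84.5,[[*g,.1],[*g,.029]])
"
```

```text
t 10.02 pos [ 0.4384 -0.3867  0.0974] open 0.0425 F [0.  0.8 0. ] toolx sign 1.0 turn [-0.0017 -0.0022 -0.0006]
  shift [-0.14  0.46 -0.26]
  shift [0.  0.  7.1]
```

Request:
{"method": "jog_arm", "body": {"deltas": [[0,0,0,-0.14,0.46,1.5,0.5],[0,0,0,0,0,1.5,0.5],[0,0,0,0,0,1.5,0.5],[0,0,0,0,0,1.2,0.5],[0,0,0,0,0,0.75,0.5],[0,0,0,0,0,0.39,0.5],[0,0,0,0,0,0,0],[0,0,0,0,0,0,0],[0,0,0,0,0,0,0],[0,0,0,0,0,0,0],[0,0,0,0,0,0,0],[0,0,0,0,0,0,0]], "grip_force": 100}}

```text
t: 11.02
tool_pos: [0.444, -0.39, 0.0316]
tool_rot: [2.324, 2.111, 0.0]
contact_force: [-0.3, 0.5, 4.3]
opening: 0.0093
```

Request:
{"method": "jog_arm", "body": {"deltas": [[0,0,0,0,0,0,0],[0,0,0,0,0,-1.0,0],[0,0,0,0,0,-2,0],[0,0,0,0,0,-1.8,0],[0,0,0,0,0,0,0],[0,0,0,0,0,0,0]]}}

```text
t: 11.52
tool_pos: [0.4439, -0.3901, 0.0795]
tool_rot: [2.324, 2.11, -0.0]
contact_force: [0.1, 1.4, -1.2]
opening: 0.0087
```

```bash
python3 -c "
from h import *
plan(81.2,[T(-2,-140,.077),T(-2,-140,.031),T(-2,-34,.031)])
"
```

```text
t 11.52 pos [ 0.4439 -0.3901  0.0795] open 0.0087 F [ 0.1  1.4 -1.2] toolx sign 1.0 turn [0.0018 0.0018 0.0575]
  shift [25.53 -6.88  0.25]
  shift [0.  0.  4.6]
  shift [10.6 -0.   0. ]
```

Request:
{"method": "jog_arm", "body": {"deltas": [[0,0,0.0575,0,0,0,0],[0,0,0,2.55,-0.69,0,0],[0,0,0,2.55,-0.69,0,0],[0,0,0,2.55,-0.69,0,0],[0,0,0,2.55,-0.69,0,0],[0,0,0,2.55,-0.69,0,0],[0,0,0,2.55,-0.69,0,0],[0,0,0,2.55,-0.69,0,0],[0,0,0,2.55,-0.69,0,0],[0,0,0,2.55,-0.69,0,0],[0,0,0,2.55,-0.69,0,0],[0,0,0,0,0,0,0]]}}

```text
t: 12.52
tool_pos: [0.4118, -0.1228, 0.0758]
tool_rot: [-2.378, -2.045, 0.002]
contact_force: [-0.0, 0.8, -1.2]
opening: 0.0089
```

Request:
{"method": "jog_arm", "body": {"deltas": [[0,0,0,0,0,1.2,0],[0,0,0,0,0,1.2,0],[0,0,0,0,0,1.0,0],[0,0,0,0,0,0.8,0],[0,0,0,0,0,0.3,0],[0,0,0,1,0,0,0],[0,0,0,1,0,0,0],[0,0,0,0,0,0,0],[0,0,0,0,0,0,0]]}}

```text
t: 13.27
tool_pos: [0.4176, -0.1066, 0.0336]
tool_rot: [2.383, 2.046, 0.0]
contact_force: [0.0, 0.1, -1.7]
opening: 0.0088
```

```bash
python3 -c "
from h import *
inclamp(); plan(81.2,[])
a=snap('scene','s4')[0]; o=cv2.resize(a[215:315,140:240],(700,700),interpolation=cv2.INTER_CUBIC); save(o[:600],'pics/m4.png')
"
```

```text
t 13.27 clamp xy mm -2.6 -119.2 z 0.0336 F x,y,z -0.0 0.1 -1.7 open 0.0088
t 13.27 pos [ 0.4176 -0.1066  0.0336] open 0.0088 F [ 0.   0.1 -1.7] toolx sign 1.0 turn [0.0006 0.0003 0.0015]
```

View pics/m4.png

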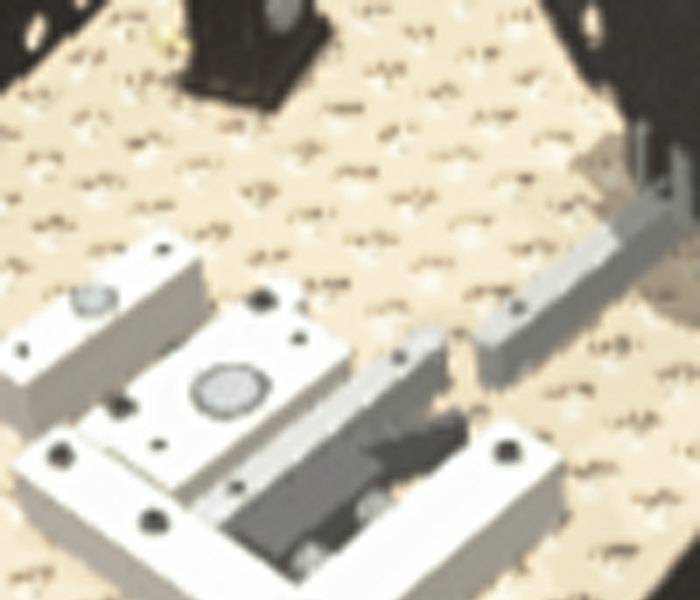

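Request:
{"method": "jog_arm", "body": {"deltas": [[0,0,0,0,-0.1,0,0],[0,0,0,0.6,0,0,0],[0,0,0,0.6,0,0,0],[0,0,0,0.6,0,0,0],[0,0,0,0.6,0,0,0],[0,0,0,0.6,0,0,0],[0,0,0,0,0,0,0]]}}

```text
t: 13.9
tool_pos: [0.4209, -0.0762, 0.0333]
tool_rot: [-2.384, -2.046, -0.0]
contact_force: [1.4, -0.0, -1.7]
opening: 0.0088
```

```bash
python3 -c "
from h import *
inclamp()
a=snap('scene','s5')[0]; o=cv2.resize(a[240:310,155:225],(700,700),interpolation=cv2.INTER_CUBIC); save(o[:600],'pics/m5.png')
"
```

```text
t 13.9 clamp xy mm -4.0 -88.7 z 0.0333 F x,y,z 1.4 0.2 -1.7 open 0.0088
```

View pics/m5.png

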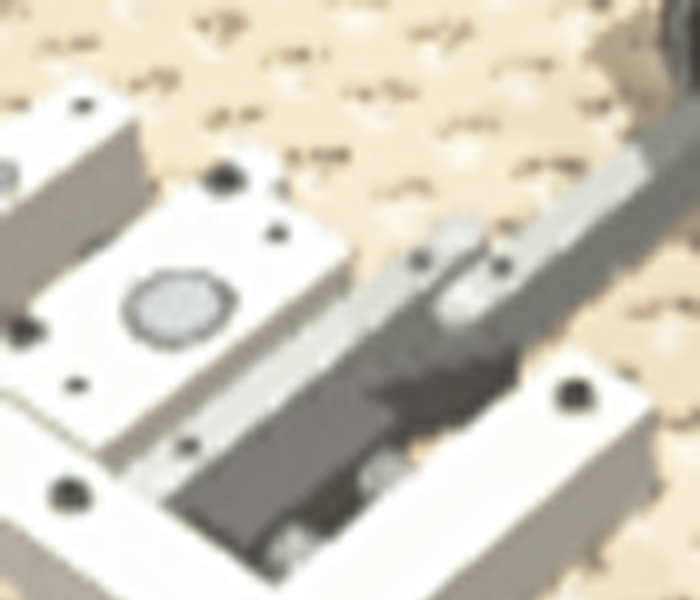

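The second bar's tip (450,310) is beside bar 1 and inside the lead-in. I'll advance while easing towards bar 1.

Request:
{"method": "jog_arm", "body": {"deltas": [[0,0,0,0.5,0.07,0,0],[0,0,0,0.5,0.07,0,0],[0,0,0,0.5,0.07,0,0],[0,0,0,0,0,0,0]]}}

```text
t: 14.28
tool_pos: [0.4255, -0.0621, 0.0334]
tool_rot: [-2.384, -2.045, -0.0]
contact_force: [-0.0, -0.3, -1.3]
opening: 0.0084
```

```bash
python3 -c "
from h import *
inclamp()"
```

```text
t 14.28 clamp xy mm -1.6 -74.1 z 0.0334 F x,y,z 0.0 -0.3 -1.3 open 0.0084
```

Request:
{"method": "jog_arm", "body": {"deltas": [[0,0,0,0.4,0,0,0],[0,0,0,0.4,0,0,0],[0,0,0,0.4,0,0,0],[0,0,0,0,0,0,0]]}}

```text
t: 14.62
tool_pos: [0.4293, -0.0528, 0.0348]
tool_rot: [2.379, 2.039, 0.0]
contact_force: [3.0, -8.1, -3.3]
opening: 0.0087
```

```bash
python3 -c "
from h import *
inclamp()"
```

```text
t 14.62 clamp xy mm 0.7 -64.3 z 0.0348 F x,y,z 4.2 -7.5 -3.3 open 0.0087
```

Request:
{"method": "jog_arm", "body": {"deltas": [[0,0,0,0.3,0,0,0],[0,0,0,0.3,0,0,0],[0,0,0,0.3,0,0,0],[0,0,0,0,0,0,0]]}}

```text
t: 14.95
tool_pos: [0.4307, -0.0459, 0.0351]
tool_rot: [2.377, 2.038, -0.005]
contact_force: [1.7, -14.8, -2.1]
opening: 0.0092
```

```bash
python3 -c "
from h import *
inclamp()"
```

```text
t 14.95 clamp xy mm 1.0 -57.2 z 0.0351 F x,y,z 3.9 -14.4 -2.1 open 0.0092
```

Request:
{"method": "jog_arm", "body": {"deltas": [[0,0,0,0.3,0,0,0],[0,0,0,0.3,0,0,0],[0,0,0,0.3,0,0,0],[0,0,0,0.3,0,0,0],[0,0,0,0,0,0,0]]}}

```text
t: 15.37
tool_pos: [0.4326, -0.0324, 0.0348]
tool_rot: [2.379, 2.039, -0.0]
contact_force: [2.5, -9.0, -1.4]
opening: 0.0085
```

```bash
python3 -c "
from h import *
inclamp(); plan(81.2,[])"
```

```text
t 15.37 clamp xy mm 0.8 -43.7 z 0.0348 F x,y,z 3.8 -8.5 -1.4 open 0.0085
t 15.37 pos [ 0.4326 -0.0324  0.0348] open 0.0085 F [ 2.5 -9.  -1.4] toolx sign 1.0 turn [0.0061 0.0053 0.    ]
```

Request:
{"method": "jog_arm", "body": {"deltas": [[0,0,0,0.3,0,0,0],[0,0,0,0.3,0,0.1,0],[0,0,0,0,0,0.1,0],[0,0,0,0,0,0,0],[0,0,0,0,0,0,0.25],[0,0,0,0,0,0,0.25],[0,0,0,0,0,0,0.25],[0,0,0,0,0,0,0.25]]}}

```text
t: 16.03
tool_pos: [0.4314, -0.0241, 0.0314]
tool_rot: [2.385, 2.045, 0.001]
contact_force: [1.3, -0.2, -0.1]
opening: 0.0214
```

```bash
python3 -c "
from h import *
inclamp(); plan(81.2,[])"
```

```text
t 16.03 clamp xy mm -1.6 -35.6 z 0.0314 F x,y,z 1.3 0.0 -0.1 open 0.0214
t 16.03 pos [ 0.4314 -0.0241  0.0314] open 0.0214 F [ 1.3 -0.2 -0.1] toolx sign 1.0 turn [ 0.0003 -0.0003  0.0001]
```

Request:
{"method": "jog_arm", "body": {"deltas": [[0,0,0,0,0,-2,0.25],[0,0,0,0,0,-2,0.25],[0,0,0,-2,0.1,0,0],[0,0,0,-2,0.1,0,0],[0,0,0,0,0.05,0,0],[0,0,0,0,0,1.5,0],[0,0,0,0,0,1.5,0],[0,0,0,0,0,0.9,0],[0,0,0,0,0,0,0],[0,0,0,0,0,0,0]]}}

```text
t: 16.87
tool_pos: [0.4269, -0.0635, 0.0317]
tool_rot: [-2.383, -2.044, 0.002]
contact_force: [-0.1, 0.1, -0.9]
opening: -0.0001
```

```bash
python3 -c "
from h import *
inclamp()
a=snap('scene','s6')[0]; b=snap('top','t6')[0]; o=np.zeros((500,800,3),np.uint8); o[:,:500]=cv2.resize(a[230:310,155:235],(500,500),interpolation=cv2.INTER_CUBIC); o[:,500:]=cv2.resize(b[150:230,120:168],(300,500)); save(o,'pics/m6.png')
"
```

```text
t 16.87 clamp xy mm -0.0 -75.2 z 0.0317 F x,y,z -0.1 0.1 -0.9 open -0.0001
```

View pics/m6.png

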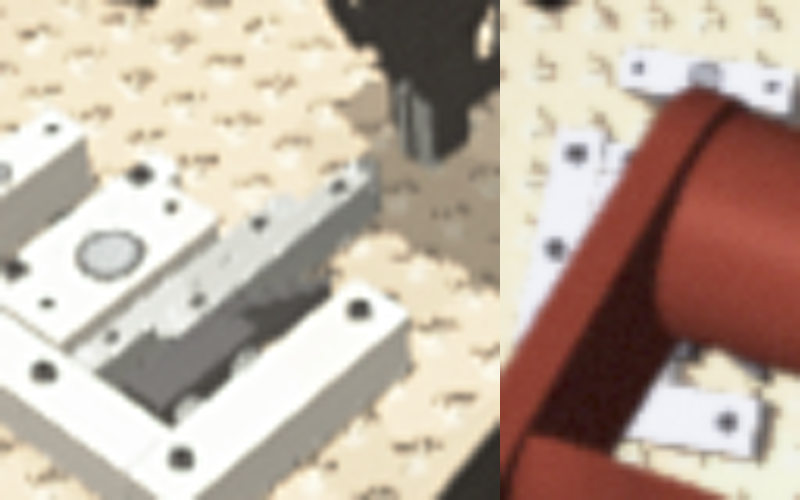

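Bar 2 is flush beside bar 1 with its tail at (370,185), the jaw has been pushed back, and the shut fingers are behind the tail at (420,140). Now I'll push it home.

Request:
{"method": "jog_arm", "body": {"deltas": [[0,0,0,0.6,0.1,0,0],[0,0,0,0.5,0,0,0],[0,0,0,0.4,0,0,0],[0,0,0,0.4,0,0,0],[0,0,0,0.4,0,0,0],[0,0,0,0,0,0,0]]}}

```text
t: 17.47
tool_pos: [0.4323, -0.0432, 0.0329]
tool_rot: [2.379, 2.044, -0.007]
contact_force: [-1.3, -10.5, 0.7]
opening: 0.0003
```

```bash
python3 -c "
from h import *
inclamp()"
```

```text
t 17.47 clamp xy mm 2.2 -54.3 z 0.0329 F x,y,z 0.3 -10.6 0.7 open 0.0003
```

Request:
{"method": "jog_arm", "body": {"deltas": [[0,0,0,0.4,0,0,0],[0,0,0,0.4,0,0,0],[0,0,0,0.4,0,0,0],[0,0,0,0.4,0,0,0],[0,0,0,0,0,0,0]]}}

```text
t: 17.88
tool_pos: [0.4346, -0.0279, 0.0328]
tool_rot: [2.379, 2.044, -0.008]
contact_force: [-2.3, -13.3, 0.2]
opening: -0.0
```

```bash
python3 -c "
from h import *
inclamp()"
```

```text
t 17.88 clamp xy mm 2.1 -38.9 z 0.0328 F x,y,z -0.3 -13.5 0.2 open -0.0
```

Request:
{"method": "jog_arm", "body": {"deltas": [[0,0,0,0.3,0,0,0],[0,0,0,0.2,0,0,0],[0,0,0,0.2,0,0,0],[0,0,0,0,0,0,0]]}}

```text
t: 18.22
tool_pos: [0.4356, -0.0213, 0.0328]
tool_rot: [2.379, 2.044, -0.009]
contact_force: [-2.9, -12.9, 0.7]
opening: -0.0002
```

```bash
python3 -c "
from h import *
inclamp()"
```

```text
t 18.22 clamp xy mm 2.1 -32.2 z 0.0328 F x,y,z -0.9 -13.1 0.7 open -0.0002
```

Request:
{"method": "jog_arm", "body": {"deltas": [[0,0,0,0.15,0,0,0],[0,0,0,0.15,0,0,0],[0,0,0,0,0,0,0]]}}

```text
t: 18.47
tool_pos: [0.436, -0.0185, 0.0328]
tool_rot: [2.379, 2.044, -0.009]
contact_force: [-3.3, -13.8, 0.1]
opening: 0.0004
```

Request:
{"method": "jog_arm", "body": {"deltas": [[0,0,0,0.1,0,0,0],[0,0,0,0.1,0,0,0],[0,0,0,0,0,0,0]]}}

```text
t: 18.72
tool_pos: [0.4363, -0.017, 0.0328]
tool_rot: [2.378, 2.043, -0.011]
contact_force: [-3.6, -15.8, 0.3]
opening: 0.0002
```

```bash
python3 -c "
from h import *
inclamp()"
```

```text
t 18.72 clamp xy mm 2.1 -27.9 z 0.0328 F x,y,z -1.1 -16.1 0.3 open 0.0002
```

Request:
{"method": "jog_arm", "body": {"deltas": [[0,0,0,0.15,0,0,0],[0,0,0,0.15,0,0,0],[0,0,0,0,0,0,0]]}}

```text
t: 18.97
tool_pos: [0.4363, -0.0165, 0.0328]
tool_rot: [2.373, 2.043, -0.019]
contact_force: [-5.8, -27.5, 1.0]
opening: 0.0001
```

```bash
python3 -c "
from h import *
inclamp()"
```

```text
t 18.97 clamp xy mm 2.1 -27.3 z 0.0328 F x,y,z -1.6 -28.0 1.0 open 0.0001
```

Hard stop reached: 28 N against about 13 N while sliding. I'll back off, clear the view and verify.

Request:
{"method": "jog_arm", "body": {"deltas": [[0,0,0,-1,0,0,0],[0,0,0,-2,0,0,0],[0,0,0,-1,0,-2,0],[0,0,0,-3,0,-2,0],[0,0,0,-3,0,-2,0],[0,0,0,-4,0,-1,0],[0,0,0,-4,0,-1,0],[0,0,0,-4,0,-1,0],[0,0,0,-4,0,0,0],[0,0,0,-4,0,0,0],[0,0,0,-4,0,0,0],[0,0,0,0,0,0,0]]}}

```text
t: 19.97
tool_pos: [0.3842, -0.3527, 0.1236]
tool_rot: [2.388, 2.036, -0.003]
contact_force: [0.6, 0.6, 0.5]
opening: 0.0001
```

```bash
python3 -c "
from h import *
inclamp()
a=snap('scene','s7')[0]; b=snap('top','t7')[0]; o=np.zeros((400,800,3),np.uint8); o[:,:400]=cv2.resize(a[225:305,150:230],(400,400),interpolation=cv2.INTER_CUBIC); o[:,400:]=cv2.resize(b[155:225,120:190],(400,400),interpolation=cv2.INTER_CUBIC); save(o,'pics/m7.png')
"
```

```text
t 19.97 clamp xy mm 2.0 -367.6 z 0.1236 F x,y,z 0.5 0.7 0.5 open 0.0001
```

View pics/m7.png

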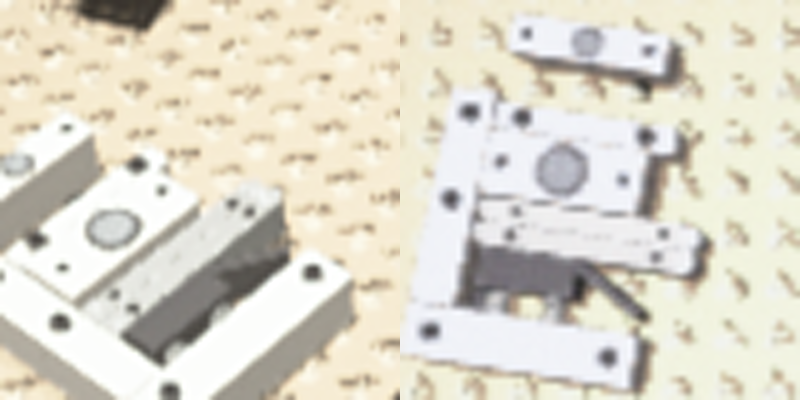

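Run:
```python
from h import *
W=world("top",np.load("t7.npz")["d"]); th=cc[2]
X=(W[...,:2]-cc[:2])@[np.sin(th),-np.cos(th)]*1e3; Y=(W[...,:2]-cc[:2])@[np.cos(th),np.sin(th)]*1e3
for xc in(13,2):
    for y0 in(-18,0,20,40,60):
        m=(abs(X-xc)<4)&(Y>y0)&(Y<y0+20)&(W[...,2]>.01); print(xc,y0,(W[...,2][m].mean()*1e3).round(1),m.sum())
o=ctrl.get_obs(); print(o["contact_force"]); ctrl.finish_job()
```

```text
13 -18 21.9 21
13 0 22.1 19
13 20 22.5 20
13 40 22.4 21
13 60 22.3 19
2 -18 22.6 24
2 0 23.6 20
2 20 23.8 22
2 40 23.8 20
2 60 23.2 20
[-0.19827175  0.03764364 -1.56944297]
the job is handed in; nothing more can be done
```

I put two spacer bars in the clamp and handed the job in at about 20 s of the 72 s allowed. The wide carrier was in the bay, so the 17–21 mm gap took exactly two.

- **First bar:** it went in loose until it met the end stop, at about 5 N. I then moved it up against the carrier.
- **Second bar:** I wedged it in along the jaw's lead-in while holding it, then pushed it with the shut fingers. It slid at about 13 N and stopped hard at 28 N.
- **Final pictures:** they show both bars upright and side by side, with their ends level and touching the end stop. The jaw is held back and both carriers are where they were. I didn't measure how far back the jaw is.
- **Unused bars:** I never touched the other two, and they lie about 0.3 m from the clamp.

- **Bar height check:** the depth check put bar 1's top at about 22 mm, as it should be. Bar 2's read 23–24 mm, so it may sit about 1 mm high. That could also be depth noise, and I did not correct it.
- **Camera disagreement:** the two cameras differed by a few mm on the clamp's position. I trusted the top view and the forces felt during insertion.

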